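Stack a parts tub on its rim lugs over the pump wing nuts

ROBOT

A 7-joint arm with a two-finger parallel gripper is mounted at the origin on the work surface. World frame = base frame: x ahead of the robot, y to its left, z up, the work surface at z = 0. Lengths are in mm, angles in rad, forces in N, time in s.
With the tool pointing down it reaches from about 400 to 875 mm from the base axis. Payload 4.4 kg.
Tool frame: the origin (TCP) lies at the very end of the fingers, on their centre line; the grasp point (between the pads) lies 19 mm behind it (ctrl.grip_point_offset is the distance from the TCP to the grasp point, in mm); z points along the fingers, y is the line along which they close (so a half turn about z gives the same grasp; the last joint's range is limited). The gripper opens to 85 mm and grips with 20 to 120 N. Pads are 22 mm wide; open, the fingers measure 114 mm over their backs; the gripper's body (76 mm by 85 mm) begins 54 mm behind the grasp point. The pads swing forward as they close: fully open they stand 13 mm farther back than shut.
Start: joints at [1.246, 0.628, 0.038, 1.517, -0.027, 0.996, -0.02], TCP at [166.376, -628.36, 231.313] pointing down, gripper open.
Joint ranges: [-3.06, 3.06], [-0.37, 2.12], [-1.25, 1.32], [0.18, 2.47], [-1.1, 4.24], [0.23, 1.98], [-2.94, 2.94]. Speed limits (rad/s): [2.57, 2.57, 3.14, 3.14, 3.14, 3.14, 3.14].

INTERFACE

Orientations are given as [roll, pitch, yaw] about the fixed x, y, z axes, in that order (R = Rz(yaw) Ry(pitch) Rx(roll)).
In Python, from cell import ctrl gives the robot as it stands.
- The arm moves only by the tool jog_arm, never from a script. Its argument "increments" is one flat list of numbers, 7 for each row, row after row: the finger opening in cm, from 0 to 8.54, then the shift along the tool's x, y, z in cm, then the turn, a rotation vector about the tool's x, y, z in degrees. In form: [fingers, x, y, z, rx, ry, rz, fingers, x, y, z, rx, ry, rz, ...]. A call has 1 to 20 rows; each row is the pose to reach, as a shift and turn from the pose commanded when the call began, along the tool's axes at that moment; what a row does not reach only later rows make up. A row lasts 1/10 s, in which the tool goes at most 50 mm and 8.59 degrees, less where a joint would pass 70% of its speed; a pose out of reach is approached as far as the arm can. A call with a gripper value outside its range is refused whole. The fingers move at their own pace and stop on an object; the grip force is fixed at half the most. Time passes only in rows, so rows that repeat a pose let the fingers close. It gives the time, the measured TCP pose, the force, the opening and the grip force at its end, in the units of the state.
- ctrl.read_state(): the state, without advancing time (a new reading comes with each control period).
- ctrl.get_image(name): name is "side" or "top"; returns the picture (480x640x3 uint8, red, green, blue); there is no depth.
- ctrl.camera_params(name): a dict with "fx", "fy", "cx", "cy" (pixels), "extrinsics" (4x4, takes a point from world to camera coordinates). Camera axes: x right, y down, z forward; pixel columns grow to the right and rows downward; lengths in mm; the calibration is good to about 2 mm. A picture is of the moment at which its call begins. camera_params takes no time and is no camera call.
- ctrl.finish_job(): hands the job in; it is judged then, once.
The state is a dict: "clock": time; "qpos": joint angles; "qd": joint speeds; "tau": joint torques, N m; "eef_pos": TCP position; "tool_rot": TCP orientation; "force": force on the tool from outside, world axes, zero at the start; "torque": the same for the moment, N m; "width": finger opening in mm; "gripper_force": force on a finger pad.
Only numpy, scipy, OpenCV 4.12 (cv2) and the standard library are available. Lean on these libraries where they do the work, as an engineer would, in place of code of your own. Each camera call takes 0.05 s, during which the arm holds its last target. There are 200 camera calls.

TASK

Put the empty tub on top of the tub that holds the wing nuts, turned end for end so that their pull tabs point opposite ways and the lugs inside the lower tub's mouth hold it up level, instead of letting it nest down onto the nuts. Set it down rather than drop it, and leave the wing-nut tub, the tub of shaft pins and the cone-shaped reducer standing where they are.

Things in the scene. Friction and masses are not known exactly. Their poses are not given: they have to be found in the camera images.
- spare_mid (a point): Empty light grey plastic stack-nest tub, 162 long, 62 wide, 64 high, 0.16 kg. Point: its centre, 32 below the rim; x along its length to the flat pull tab that sticks out 16 at rim height from the +x end only, z up. Its top 20 mm is an upright rim band, 62 over the outer faces, to pinch across the width (y) at mid-length. Tapered foot 138 x 38: one foot mid +x end, two at the -x corners.
- nut_tub_mid (a point): The same tub holding three wing nuts, 0.6 kg; same point and axes. In its mouth, 14 below the rim, are 3 lugs: two in the +x corners, one mid -x end. A tub with its tab the opposite way (yaw 180 deg apart) rests on them, 50 mm higher centre to centre, centres in line, 4 to 5 mm play each way; one facing the same way nests lower. This and the pin tub may swap places.
- pin_tub_mid (a point): Bystander: the same tub, holding three long steel shaft pins (14 x 92), 0.6 kg; same point (centre, half-way up) and axes (x towards its tab).
- reducer_mid (a point): Bystander: stainless conical pipe reducer standing upright, 76 mm across its foot, 48 mm across its top, 100 mm high. The point is on its axis, half-way up.
Things that resemble listed ones, but are neither listed nor needed, are in the scene too. Leave any purple look-alike of the part that bears spare_mid alone.

How it is judged (in metres and radians):
On the way:
1. the empty tub is lifted off the bench (height (world z) of spare_mid above 0.08 m), for 0.1 s.
At the end, for the whole second after the job is handed in: The empty tub stands level (within 4 degrees) on the lugs of the wing-nut tub: its centre 44 to 56 mm above the other's (nested, it would be much lower), within 12 mm of it sideways and lined up lengthwise within 10 degrees; the wing-nut tub stands upright within 30 mm of where it was (z of spare_mid in the frame of nut_tub_mid between 0.044 and 0.056 m and horizontal distance between spare_mid and nut_tub_mid below 0.012 m and angle between the x axis of spare_mid and the x axis of nut_tub_mid, either way round below 0.175 rad and angle between spare_mid's own z axis and vertical below 0.07 rad and angle between nut_tub_mid's own z axis and vertical below 0.05 rad and distance of nut_tub_mid from where it was at the start of the episode below 0.03 m); the robot touches nothing.
It fails at once if the tub of shaft pins is moved more than 20 mm (distance of pin_tub_mid from where it was at the start of the episode above 0.02 m).
It fails at once if the reducer is moved more than 20 mm or tipped (distance of reducer_mid from where it was at the start of the episode above 0.02 m or angle between reducer_mid's own z axis and vertical above 0.3 rad).
It fails at once if the empty tub is let go in mid-air (more than about 35 mm above its place on the lugs) (height (world z) of spare_mid above 0.118 m and contact force between spare and the fingers below 0.05 N).
It also fails if it takes over 42 s, if anything falls off the work surface, if the arm or the gripper's body presses on something with over 40 N, if the wrist force passes 120 N, or if a joint passes its speed limit or range.

## Working session

There is one attempt and no reset: what is moved stays moved. The work goes in short steps, Python scripts to look and compute and a tool call to move; the robot and the scene stay as the last step left them, time stands still between calls to the robot, and variables do not carry over. Pictures are saved under pics/ and viewed, at most 10 in all, crops included, and the job is handed in when it is done.

Besides the shell and the picture viewer there is one more tool, called after "Emit:" as name(argument=value, ...) on one line, values as JSON. jog_arm: Moves the arm, as the interface text tells. Its arguments: {"type":"object","properties":{"increments":{"type":"array","items":{"type":"number"}}},"required":["increments"]}

```bash
ls; mkdir -p pics; python3 - <<'E'
from cell import ctrl
import cv2,numpy as np
for n in("top","side"):
    cv2.imwrite(f"pics/{n}0.png",ctrl.get_image(n)[:,:,::-1])
    p=ctrl.camera_params(n);E=np.array(p["extrinsics"]);print(n,p["fx"],p["cx"],p["cy"],-E[:3,:3].T@E[:3,3],E[:3,:3].round(3).tolist())
s=ctrl.read_state();print(s["clock"],s["eef_pos"],s["tool_rot"],s["width"])
E
```

```text
pics
top 625.170947300974 316.0661846771877 230.6754405538857 [ 330.37580413   52.76900492 1509.70567238] [[0.025, -1.0, 0.015], [-0.982, -0.027, -0.187], [0.187, -0.01, -0.982]]
side 488.572425618193 317.98500544751994 230.16093268538734 [ 332.7594125  -714.15156128  953.13420112] [[0.947, -0.322, -0.007], [-0.238, -0.685, -0.688], [0.217, 0.653, -0.726]]
0.1 [ 166.23074932 -627.82218384  230.50046283] [-3.13992568e+00  7.03443707e-06  2.58776279e-01] 85.41287585454383
```

View pics/top0.png

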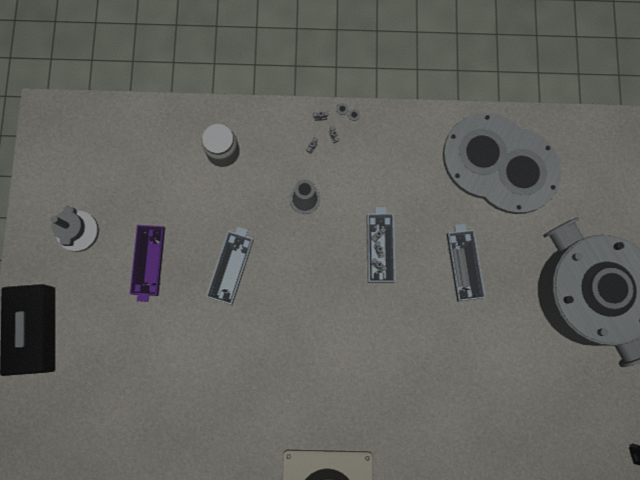

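View pics/side0.png

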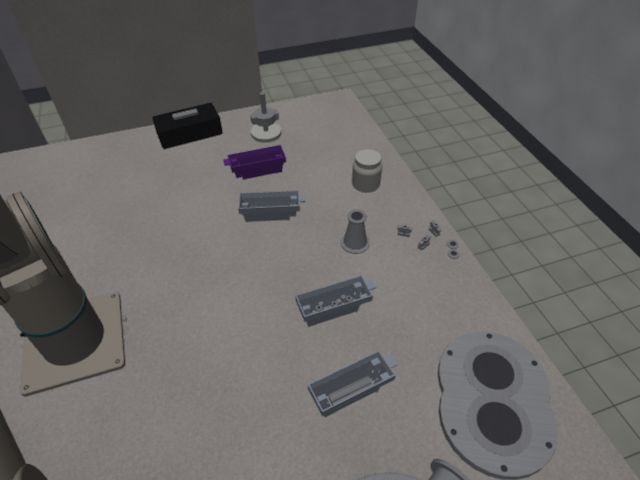

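The top view shows four tubs. Purple look-alike at (148,262). Grey tub at (230,266) is empty with its tab up at (242,232), so it is the spare. Grey tub at (380,248) holds nuts with its tab up at (380,210), so it is the nut tub. Grey tub at (465,265) holds pins. The reducer is at (305,195). I'll measure the rims at z=64 and confirm in one enlarged crop.

```bash
cat > h.py <<'E'
from cell import ctrl
import cv2,numpy as np
def ray(n,u,v,z):
    p=ctrl.camera_params(n);E=np.array(p["extrinsics"]);R=E[:3,:3];c=-R.T@E[:3,3]
    d=R.T@np.array([(u-p["cx"])/p["fx"],(v-p["cy"])/p["fy"],1]);return (c+d*(z-c[2])/d[2])[:2]
def rim(im,n,box,z=64,thr=4):
    """outer rim: bluish blob -> rectangle of the rim plane points, tab end from the opened contour"""
    x0,y0,x1,y1=box;a=im.astype(int);m=((a[:,:,2]-a[:,:,0])>thr).astype(np.uint8)
    k=np.zeros_like(m);k[y0:y1,x0:x1]=m[y0:y1,x0:x1]
    k=cv2.morphologyEx(k,cv2.MORPH_CLOSE,np.ones((9,9)))
    c=max(cv2.findContours(k,cv2.RETR_EXTERNAL,cv2.CHAIN_APPROX_NONE)[0],key=cv2.contourArea)
    P=np.array([ray(n,u,v,z) for u,v in c[:,0]],np.float32)
    return P,cv2.minAreaRect(P),k
E
python3 - <<'E'
from h import *
im=ctrl.get_image("top")
out=[]
for nm,b in dict(spare=(195,215,265,315),nut=(350,195,410,295),pin=(435,210,495,310)).items():
    P,r,k=rim(im,"top",b);print(nm,np.round(r[0]),np.round(r[1]),r[2])
    c=im[b[1]:b[3],b[0]:b[2],::-1]; c=cv2.resize(c,(260,400),interpolation=cv2.INTER_CUBIC)
    q=cv2.resize(k[b[1]:b[3],b[0]:b[2]]*255,(260,400),interpolation=0); e=cv2.Canny(q,50,150); c[e>0]=(0,0,255); out.append(c)
cv2.imwrite("pics/c1.png",np.hstack(out))
E
```

```text
spare [522. 236.] [ 64. 178.] 74.53704071044922
nut [ 578. -114.] [179.  64.] 1.5098859071731567
pin [ 542. -312.] [179.  64.] 8.390579223632812
```

View pics/c1.png

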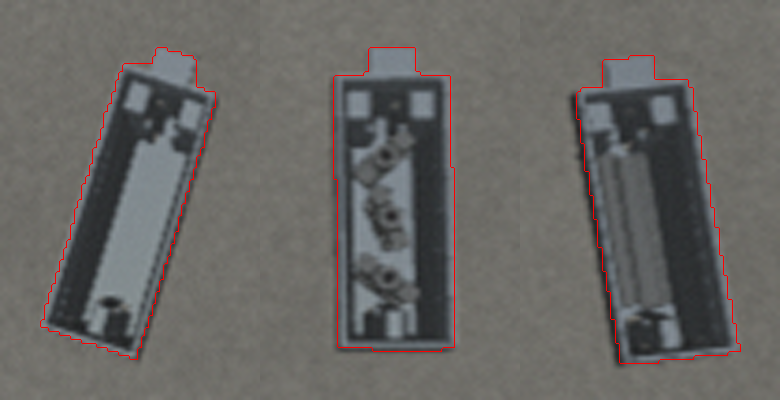

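The crop confirms three tubs. The left one is empty (spare), the middle one holds the nuts and the right one holds the pins. All tabs are at the upper end, and the rim rectangles measure 64x179 against a true 62x178.

- **Spare:** centre (514,238), yaw -15.5°.
- **Nut tub:** centre (570,-114), yaw 1.5°.

Next I compute the moves in tool axes.

```bash
cat >> h.py <<'E'
from scipy.spatial.transform import Rotation as Ro
def go(*targets):
    "targets (x,y,z,yaw deg), tool down -> tool-axis shift cm, rz deg"
    s=ctrl.read_state();R=Ro.from_euler("xyz",s["tool_rot"]);print(round(s["clock"],2),np.round(s["eef_pos"],1),np.round(np.degrees(s["tool_rot"]),1),np.round(s["force"],1),round(s["width"],1))
    for t in targets:
        d=R.inv().apply(np.array(t[:3])-s["eef_pos"])/10
        print(t,d.round(2),(R.inv()*Ro.from_euler("xyz",[180,0,t[3]],degrees=True)).as_rotvec(degrees=True).round(2))
E
python3 - <<'E'
from h import *
go((560,-150,230,75),(514,238,150,164.5))
for z in(100,):print(ray("top",305,187,z))
E
```

```text
0.15 [ 166.3 -627.9  230.6] [-179.9    0.    14.8] [-0.9  0.2 -0.2] 85.5
(560, -150, 230, 75) [ 50.29 -36.12   0.11] [-7.000e-02 -4.000e-02 -6.017e+01]
(514, 238, 150, 164.5) [ 55.77 -74.8    8.17] [-3.0000e-02 -1.1000e-01 -1.4967e+02]
[701.49833203  67.10198284]
```

Emit:
jog_arm(increments=[8.54,4.2,-3,0,0,0,-5,8.54,8.4,-6,0,0,0,-10,8.54,12.6,-9,0,0,0,-15,8.54,16.8,-12,0,0,0,-20,8.54,21,-15,0,0,0,-25,8.54,25.2,-18,0,0,0,-30,8.54,29.4,-21.1,0,0,0,-35,8.54,33.6,-24.1,0,0,0,-40,8.54,37.8,-27.1,0,0,0,-46,8.54,42,-30.1,0,0,0,-52,8.54,46.2,-33.1,0,0,0,-58,8.54,50.3,-36.1,0,0,0,-64,8.54,51,-40.5,0,0,0,-72,8.54,51.7,-45,0,0,0,-80,8.54,52.4,-50,0,0,0,-88,8.54,53,-55,1,0,0,-96,8.54,53.7,-60,2,0,0,-104,8.54,54.4,-65,4,0,0,-112,8.54,55.1,-70,6,0,0,-120,8.54,55.8,-74.8,8,0,0,-128])

```text
clock: 2.15
eef_pos: [516.1, 221.5, 157.9]
tool_rot: [3.141, 0.0, 2.498]
force: [1.0, 0.7, 0.7]
width: 85.2
gripper_force: 0.0
```

```bash
python3 -c "
from h import *
go((514,238,150,164.5),(514,238,28,164.5))
print(ctrl.read_state()['qpos'])"
```

```text
2.15 [516.1 221.5 157.9] [180.    0.  143.1] [1.  0.7 0.7] 85.2
(514, 238, 150, 164.5) [1.16 1.19 0.79] [ 1.000e-02  3.000e-02 -2.137e+01]
(514, 238, 28, 164.5) [ 1.16  1.19 12.99] [ 1.000e-02  3.000e-02 -2.137e+01]
[-0.09971325  0.6497981  -0.55517546  1.83190084  0.46503634  0.79197509
  0.03019665]
```

Emit:
jog_arm(increments=[8.54,0,0,0,0,0,-7,8.54,0,0,0,0,0,-14,8.54,0,0,0,0,0,-21.5,8.54,0,0,0,0,0,-21.5,8.54,0,0,0,0,0,-21.5,8.54,0,0,0,0,0,-21.5])

```text
clock: 2.75
eef_pos: [516.5, 219.7, 158.6]
tool_rot: [-3.141, 0.0, 2.866]
force: [-0.4, -0.1, -0.6]
width: 85.8
gripper_force: 0.0
```

```bash
python3 -c "
from h import *
go((514,238,150,164.5),(514,238,28,164.5))
print(ctrl.read_state()['qpos'])
a=ctrl.get_image('top')[190:340,160:310,::-1];b=ctrl.get_image('side')[130:280,190:340,::-1]
cv2.imwrite('pics/g0.png',cv2.resize(np.hstack([a,b]),(800,400),interpolation=2))"
```

```text
2.75 [516.5 219.7 158.6] [-180.     0.   164.2] [-0.4 -0.1 -0.6] 85.8
(514, 238, 150, 164.5) [0.74 1.7  0.85] [-0.01  0.01 -0.32]
(514, 238, 28, 164.5) [ 0.74  1.7  13.05] [-0.01  0.01 -0.32]
[-0.03588527  0.67266093 -0.65716575  1.83031845  0.54419175  0.82659665
  0.32682286]
```

View pics/g0.png

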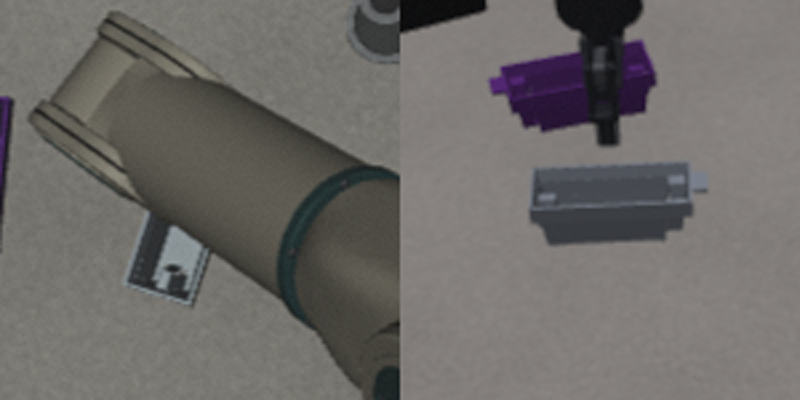

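The side crop shows the gripper above the spare near mid-length, clear of the purple tub. The top view is blocked by the arm. Aligning, then descending.

Emit:
jog_arm(increments=[8.54,0.4,0.9,0.4,0,0,0,8.54,0.7,1.7,0.8,0,0,-0.3,8.54,0.7,1.7,0.8,0,0,-0.3,8.54,0.7,1.7,3,0,0,-0.3,8.54,0.7,1.7,5,0,0,-0.3,8.54,0.7,1.7,7,0,0,-0.3,8.54,0.7,1.7,9,0,0,-0.3,8.54,0.7,1.7,10.5,0,0,-0.3,8.54,0.7,1.7,12,0,0,-0.3,8.54,0.7,1.7,13,0,0,-0.3,8.54,0.7,1.7,13,0,0,-0.3,8.54,0.7,1.7,13,0,0,-0.3])

```text
clock: 4.05
eef_pos: [514.4, 238.5, 28.7]
tool_rot: [3.141, 0.0, 2.873]
force: [-0.0, 0.4, 1.2]
width: 85.2
gripper_force: 0.0
```

```bash
python3 -c "
from h import *
go((514,238,28,164.5))
b=ctrl.get_image('side')[130:280,190:340,::-1]
cv2.imwrite('pics/g1.png',cv2.resize(b,(600,600),interpolation=2))"
```

```text
4.05 [514.4 238.5  28.7] [180.    0.  164.6] [-0.   0.4  1.2] 85.2
(514, 238, 28, 164.5) [ 0.03 -0.06  0.07] [0.02 0.01 0.13]
```

View pics/g1.png

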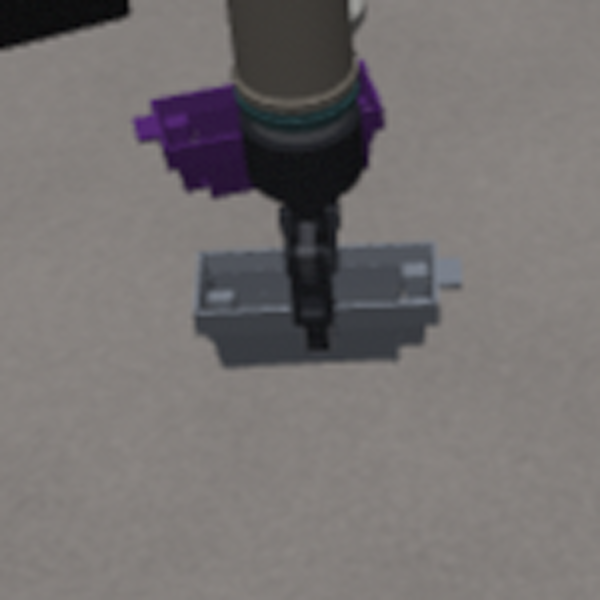

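The fingers straddle the rim band at mid-length (finger at 317, rim spanning 198–437). Closing, then lifting.

Emit:
jog_arm(increments=[5,0,0,0,0,0,0,5,0,0,0,0,0,0,5,0,0,0,0,0,0,5,0,0,0,0,0,0,5,0,0,0,0,0,0,5,0,0,0,0,0,0,5,0,0,0,0,0,0,5,0,0,0,0,0,0])

```text
clock: 4.9
eef_pos: [514.9, 238.5, 29.5]
tool_rot: [3.141, 0.001, 2.873]
force: [-0.6, 0.9, 5.6]
width: 61.1
gripper_force: 65.0
```

Emit:
jog_arm(increments=[5,0,0,-0.5,0,0,0,5,0,0,-1.5,0,0,0,5,0,0,-3,0,0,0,5,0,0,-5,0,0,0,5,0,0,-7,0,0,0,5,0,0,-9,0,0,0,5,0,0,-11,0,0,0,5,0,0,-13,0,0,0,5,0,0,-15,0,0,0,5,0,0,-16,0,0,0,5,0,0,-16,0,0,0,5,0,0,-16,0,0,0])

```text
clock: 6.1
eef_pos: [514.0, 237.7, 188.3]
tool_rot: [-3.141, -0.0, 2.873]
force: [-0.2, -0.9, -1.6]
width: 60.9
gripper_force: 65.2
```

```bash
python3 -c "
from h import *
go((570,-114,188,1.5))
b=ctrl.get_image('side')[30:280,150:400,::-1]
cv2.imwrite('pics/g2.png',cv2.resize(b,(600,600),interpolation=2))"
```

```text
6.1 [514.  237.7 188.3] [-180.    -0.   164.6] [-0.2 -0.9 -1.6] 60.9
(570, -114, 188, 1.5) [-14.73 -32.43   0.05] [-2.0000e-02  5.0000e-02  1.6312e+02]
```

View pics/g2.png

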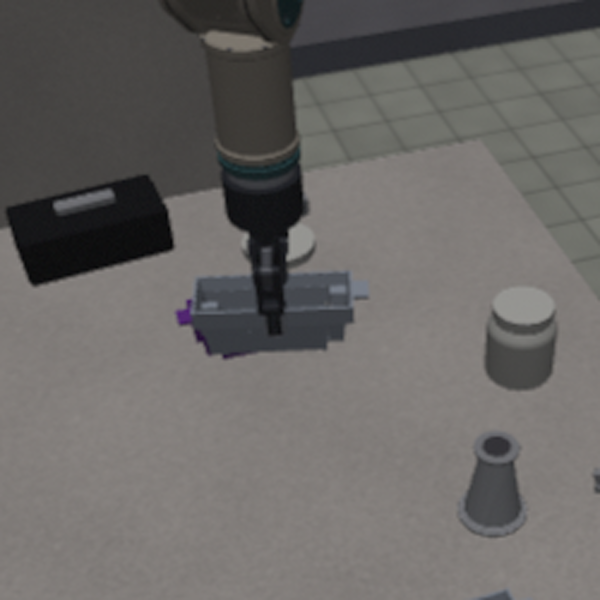

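The tub is held level and lifted, with its foot well above the reducer. Carrying and turning.

Emit:
jog_arm(increments=[5,-0.3,-0.6,0,0,0,3,5,-0.8,-1.8,0,0,0,8,5,-1.5,-3.2,0,0,0,14,5,-2.2,-4.8,0,0,0,20,5,-2.9,-6.4,0,0,0,26,5,-3.6,-8,0,0,0,32,5,-4.4,-9.6,0,0,0,38,5,-5.1,-11.2,0,0,0,44,5,-5.8,-12.8,0,0,0,50,5,-6.5,-14.4,0,0,0,56,5,-7.3,-16,0,0,0,62,5,-8,-17.6,0,0,0,68,5,-8.7,-19.2,0,0,0,74,5,-9.4,-20.8,0,0,0,80,5,-10.2,-22.4,0,0,0,86,5,-10.9,-24,0,0,0,92,5,-11.5,-25.3,0,0,0,97,5,-12,-26.3,0,0,0,101,5,-12.3,-27,0,0,0,104,5,-12.3,-27,0,0,0,104])

```text
clock: 8.15
eef_pos: [560.8, -55.9, 187.7]
tool_rot: [-3.141, 0.001, 1.056]
force: [0.1, 0.6, -1.1]
width: 61.2
gripper_force: 65.1
```

```bash
python3 -c "
from h import *
go((570,-114,188,1.5))
print(ctrl.read_state()['qpos'])"
```

```text
8.15 [560.8 -55.9 187.7] [-1.799e+02  1.000e-01  6.050e+01] [ 0.1  0.6 -1.1] 61.2
(570, -114, 188, 1.5) [-4.6   3.66 -0.03] [-1.000e-02  1.100e-01  5.901e+01]
[ 0.17702253  0.56335248 -0.19432523  1.80461345  0.14688699  0.78919976
 -0.6065606 ]
```

Emit:
jog_arm(increments=[5,-0.3,0.2,0,0,0,4,5,-0.8,0.6,0,0,0,10,5,-1.2,1,0,0,0,16,5,-1.7,1.4,0,0,0,22,5,-2.2,1.8,0,0,0,28,5,-2.7,2.1,0,0,0,34,5,-3.1,2.5,0,0,0,40,5,-3.6,2.9,0,0,0,46,5,-4.1,3.3,0,0,0,52,5,-4.5,3.6,0,0,0,57,5,-4.6,3.7,0,0,0,59,5,-4.6,3.7,0,0,0,59,5,-4.6,3.7,0,0,0,59,5,-4.6,3.7,0,0,0,59])

```text
clock: 9.55
eef_pos: [570.9, -112.4, 188.5]
tool_rot: [-3.141, 0.0, 0.03]
force: [-0.4, 0.5, -1.0]
width: 60.9
gripper_force: 65.1
```

```bash
python3 -c "
from h import *
go((570,-114,188,1.5),(570,-114,110,1.5))
i=ctrl.get_image('side')
b=i[100:400,200:500,::-1]
cv2.imwrite('pics/g3.png',cv2.resize(b,(600,600),interpolation=2))"
```

```text
9.55 [ 570.9 -112.4  188.5] [-180.     0.     1.7] [-0.4  0.5 -1. ] 60.9
(570, -114, 188, 1.5) [-0.1   0.16  0.05] [-0.03  0.01  0.23]
(570, -114, 110, 1.5) [-0.1   0.17  7.85] [-0.03  0.01  0.23]
```

View pics/g3.png

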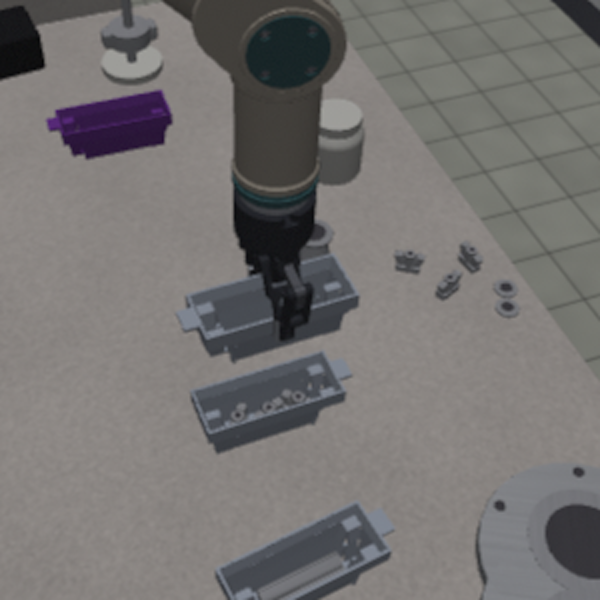

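The side crop shows the spare above the nut tub with tabs opposite: held tab at (188,318), nut tab at (342,370). As a cross-check, I cast the rim corners from this view.

```bash
python3 -c "
from h import *
for nm,z,C in (('held',222.5,[(187,300),(207,345),(357,299),(333,257)]),('nut',64,[(192,390),(211,433),(344,393),(325,354)])):
    P=np.array([ray('side',200+u/2,100+v/2,z) for u,v in C]);r=cv2.minAreaRect(P.astype(np.float32))
    a=(P[2]+P[3]-P[0]-P[1])/2
    print(nm,P.round().tolist(),P.mean(0).round(1),np.linalg.norm(a).round(1),np.degrees(np.arctan2(a[1],a[0])).round(1))"
```

```text
held [[488.0, -92.0], [490.0, -153.0], [648.0, -146.0], [648.0, -85.0]] [ 568.2 -119.1] 159.1 2.5
nut [[488.0, -86.0], [491.0, -147.0], [647.0, -146.0], [648.0, -88.0]] [ 568.5 -116.8] 157.4 0.0
```

Kinematics and both views agree within about 2 mm. I'll trim by about (-1,-2.5) mm and lower to 12 mm above seating.

Emit:
jog_arm(increments=[5,-0.1,0.2,1,0,0,0.4,5,-0.1,0.25,2.5,0,0,0.4,5,-0.1,0.25,4,0,0,0.4,5,-0.1,0.25,5.5,0,0,0.4,5,-0.1,0.25,7,0,0,0.4,5,-0.1,0.25,8.2,0,0,0.4,5,-0.1,0.25,9,0,0,0.4,5,-0.1,0.25,9.3,0,0,0.4,5,-0.1,0.25,9.5,0,0,0.4,5,-0.1,0.25,9.5,0,0,0.4,5,-0.1,0.25,9.5,0,0,0.4])

```text
clock: 10.7
eef_pos: [570.5, -115.6, 94.1]
tool_rot: [3.141, -0.001, 0.021]
force: [0.6, -0.1, -1.0]
width: 61.6
gripper_force: 65.1
```

```bash
python3 -c "
from h import *
go((569.5,-115,79.5,1))
b=ctrl.get_image('side')[210:360,270:420,::-1]
cv2.imwrite('pics/g4.png',cv2.resize(b,(600,600),interpolation=2))"
```

```text
10.7 [ 570.5 -115.6   94.1] [ 1.8e+02 -1.0e-01  1.2e+00] [ 0.6 -0.1 -1. ] 61.6
(569.5, -115, 79.5, 1) [-0.1  -0.06  1.46] [ 0.01 -0.06  0.23]
```

View pics/g4.png

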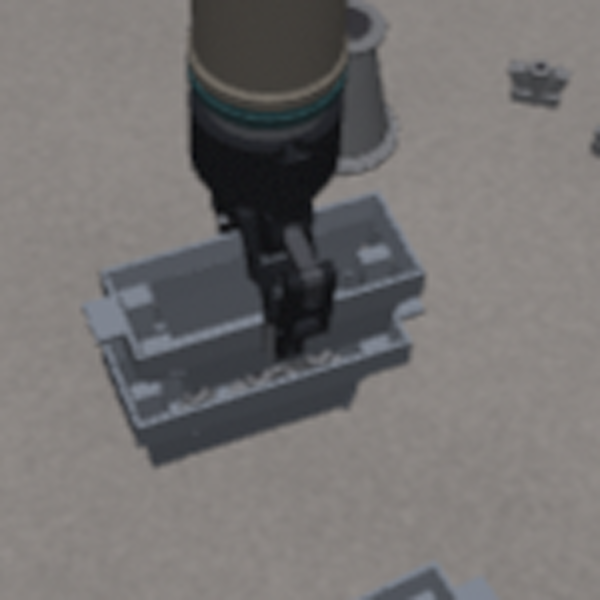

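The spare is just over the mouth with its tab opposite. I'll check the offset using near-side corners: upper (140,358) and (424,275), lower (138,426) and (411,350).

```bash
python3 -c "
from h import *
for z,C in ((128.6,[(140,358),(424,275)]),(64,[(138,426),(411,350)])):
    P=np.array([ray('side',270+u/4,210+v/4,z) for u,v in C]);print(P.round(1).tolist(),P.mean(0).round(1),np.linalg.norm(P[1]-P[0]).round(1))"
```

```text
[[491.2, -148.9], [650.1, -147.2]] [ 570.7 -148.1] 158.8
[[489.1, -146.6], [647.2, -148.6]] [ 568.2 -147.6] 158.1
```

Offset is about +2.5 mm in x and -0.5 mm in y. I'll trim x by -2 mm and lower gently.

Emit:
jog_arm(increments=[5,-0.1,0,0,0,0,0,5,-0.2,0,0.2,0,0,0,5,-0.2,0,0.4,0,0,0,5,-0.2,0,0.6,0,0,0,5,-0.2,0,0.8,0,0,0,5,-0.2,0,1.0,0,0,0,5,-0.2,0,1.1,0,0,0,5,-0.2,0,1.2,0,0,0,5,-0.2,0,1.2,0,0,0,5,-0.2,0,1.2,0,0,0])

```text
clock: 11.75
eef_pos: [568.1, -115.6, 81.6]
tool_rot: [3.142, -0.0, 0.021]
force: [-0.2, -0.8, -1.6]
width: 61.0
gripper_force: 65.1
```

No contact yet, as expected with about 2 mm to go.

Emit:
jog_arm(increments=[5,0,0,0.1,0,0,0,5,0,0,0.2,0,0,0,5,0,0,0.25,0,0,0,5,0,0,0.25,0,0,0])

```text
clock: 12.15
eef_pos: [568.2, -115.6, 79.6]
tool_rot: [3.142, -0.001, 0.021]
force: [-0.9, 0.5, 3.6]
width: 61.5
gripper_force: 65.9
```

Contact at z=79.6, as predicted. One more 0.5 mm, then release.

Emit:
jog_arm(increments=[5,0,0,0.05,0,0,0,5,0,0,0.05,0,0,0,6.5,0,0,0.05,0,0,0,7,0,0,0.05,0,0,0,8.54,0,0,0.05,0,0,0,8.54,0,0,0.05,0,0,0,8.54,0,0,0.05,0,0,0,8.54,0,0,0.05,0,0,0,8.54,0,0,0.05,0,0,0,8.54,0,0,0.05,0,0,0])

```text
clock: 13.15
eef_pos: [568.0, -115.5, 78.5]
tool_rot: [-3.142, 0.0, 0.021]
force: [0.5, 0.6, -0.1]
width: 85.4
gripper_force: 0.0
```

Emit:
jog_arm(increments=[8.54,0,0,-0.5,0,0,0,8.54,0,0,-1.5,0,0,0,8.54,0,0,-3,0,0,0,8.54,0,0,-5,0,0,0,8.54,0,0,-7,0,0,0,8.54,0,0,-9,0,0,0,8.54,0,0,-11,0,0,0,8.54,0,0,-13,0,0,0,8.54,0,0,-15,0,0,0,8.54,0,0,-16,0,0,0,8.54,0,0,-16,0,0,0])

```text
clock: 14.25
eef_pos: [569.0, -115.8, 240.5]
tool_rot: [3.141, -0.004, 0.021]
force: [0.5, -0.6, -0.4]
width: 85.4
gripper_force: 0.0
```

```bash
python3 -c "
from h import *
go()
b=ctrl.get_image('side')[210:360,270:420,::-1]
cv2.imwrite('pics/g5.png',cv2.resize(b,(600,600),interpolation=2))"
```

```text
14.25 [ 569.  -115.8  240.5] [180.   -0.2   1.2] [ 0.5 -0.6 -0.4] 85.4
```

View pics/g5.png

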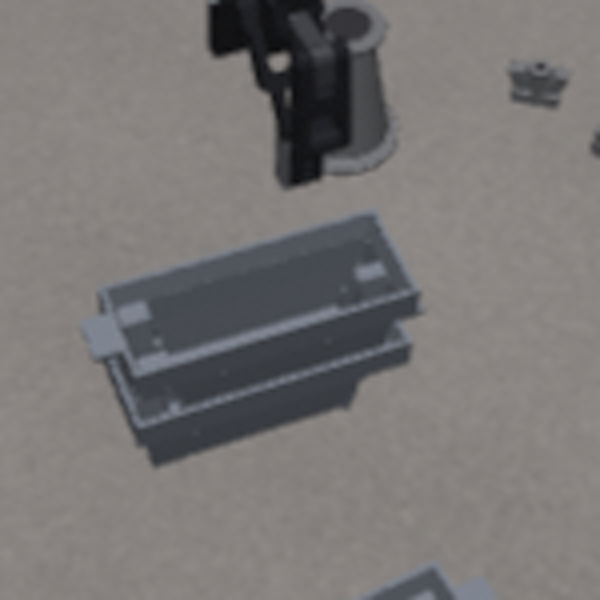

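The spare sits on the nut tub at rim corners (134,376), (419,302), (375,213) and (100,291), with its tab opposite. The gripper is clear. Checking the level by casting these corners at z=114.

```bash
python3 -c "
from h import *
C=[(134,376),(419,302),(375,213),(100,291)]
for z in(114,):
  P=np.array([ray('side',270+u/4,210+v/4,z) for u,v in C]);print(P.round().tolist(),P.mean(0).round(1),[np.linalg.norm(P[i]-P[i-1]).round(1) for i in range(4)])
P=np.array([ray('side',270+u/4,210+v/4,64) for u,v in[(138,426),(411,350)]]);print(P.round(1),P.mean(0))"
```

```text
[[488.0, -149.0], [646.0, -153.0], [647.0, -88.0], [487.0, -90.0]] [ 567.  -120.1] [np.float64(58.4), np.float64(158.3), np.float64(64.6), np.float64(160.3)]
[[ 489.1 -146.6]
 [ 647.2 -148.6]] [ 568.16724817 -147.56658276]
```

The rim is level, about 48–50 mm above the lower tub and aligned within about 3 mm. Handing in.

```bash
python3 -c "
from cell import ctrl
print(ctrl.finish_job())"
```

```text
the job is handed in; nothing more can be done
None
```

I set the empty tub on the wing-nut tub's lugs with its tab pointing the opposite way; by the last side view it sits level, about 48–50 mm up and within about 3 mm sideways. The robot touched nothing else, and I handed the job in at about 14 s; no verdict was returned.

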